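# Make up the tee-coupon case for the weld inspector

## Task

The coupon case should hold five tee joints, one standing in each place, but a corner joint has been packed by mistake and some places are empty. Lift the lid right back onto its stop, move the corner joint to the tray of corner joints, fill every place with tee joints from the bench, each flat on the case floor between the dividers, then shut the lid again. Stand every coupon on its base plate and leave the other things on the bench and in the tray where they are.

Things in the scene. Friction and masses are not known exactly. Their poses are not given: they have to be found in the camera images.
- case: grey sheet-steel coupon case, fixed to the bench, 150 (x) x 354 (y) x 62 (z) mm, walls and floor 4 mm, lid hinged along the upper edge of its +x wall (hinge line along y at x = +75 mm, z = +62 mm). Origin: centre of the underside; -x is the front. Inside are five places side by side along y (pitch 64 mm), each 61 mm wide and 142 mm deep (the two end ones 10 mm wider, toward the end wall), parted by low dividers 3 mm thick and 14 mm high above the inner floor.
- case_lid (a joint): the lid's hinge angle, rad: 0 shut, growing as it lifts, 1.85 on its stop (leaning back past upright). The hinge is soft-close damped (0.4 N m s/rad, lid 0.5 kg): let go short of upright the lid sinks slowly shut, let go well past upright it sinks back onto the stop.
- lid_handle (a point): middle of the lid's handle: a round steel bar 10 mm thick and 110 mm long, parallel to the hinge, standing 46 mm out from the lid's front edge in the plane of the lid (198 mm from the hinge line, 6 mm above the lid's underside), free to be pinched from above with one finger each side. It moves with the lid; the lid plate is 12 mm thick.
- place_1 (a point): centre of the inner floor of place 1 of the case; axes as the case. A coupon belongs there with its web along x.
- place_2 (a point): centre of the inner floor of place 2 of the case; axes as the case. A coupon belongs there with its web along x.
- place_3 (a point): centre of the inner floor of place 3 of the case; axes as the case. A coupon belongs there with its web along x.
- place_4 (a point): centre of the inner floor of place 4 of the case; axes as the case. A coupon belongs there with its web along x.
- place_5 (a point): centre of the inner floor of place 5 of the case; axes as the case. A coupon belongs there with its web along x.
- tee_1: Packed in the case at the start, or absent: a tee-joint weld coupon (inverted T, bare steel, 0.38 kg, base plate 70 x 46 x 8 mm flat on the ground, web 70 x 8 mm standing on its centre line to 48 mm above the underside, best pinched across the web). Origin: centre of the underside; x along the web, y across it, z up.
- tee_2: Packed in the case at the start, or absent: a tee-joint weld coupon (inverted T, bare steel, 0.38 kg, base plate 70 x 46 x 8 mm flat on the ground, web 70 x 8 mm standing on its centre line to 48 mm above the underside, best pinched across the web). Origin: centre of the underside; x along the web, y across it, z up.
- tee_3: Packed in the case at the start, or absent: a tee-joint weld coupon (inverted T, bare steel, 0.38 kg, base plate 70 x 46 x 8 mm flat on the ground, web 70 x 8 mm standing on its centre line to 48 mm above the underside, best pinched across the web). Origin: centre of the underside; x along the web, y across it, z up.
- tee_4: Packed in the case at the start, or absent: a tee-joint weld coupon (inverted T, bare steel, 0.38 kg, base plate 70 x 46 x 8 mm flat on the ground, web 70 x 8 mm standing on its centre line to 48 mm above the underside, best pinched across the web). Origin: centre of the underside; x along the web, y across it, z up.
- tee_5: Loose on the bench at the start, a spare: a tee-joint weld coupon (inverted T, bare steel, 0.38 kg, base plate 70 x 46 x 8 mm flat on the ground, web 70 x 8 mm standing on its centre line to 48 mm above the underside, best pinched across the web). Origin: centre of the underside; x along the web, y across it, z up.
- tee_6: Loose on the bench at the start, a spare: a tee-joint weld coupon (inverted T, bare steel, 0.38 kg, base plate 70 x 46 x 8 mm flat on the ground, web 70 x 8 mm standing on its centre line to 48 mm above the underside, best pinched across the web). Origin: centre of the underside; x along the web, y across it, z up.
- tee_7: Loose on the bench at the start, a spare: a tee-joint weld coupon (inverted T, bare steel, 0.38 kg, base plate 70 x 46 x 8 mm flat on the ground, web 70 x 8 mm standing on its centre line to 48 mm above the underside, best pinched across the web). Origin: centre of the underside; x along the web, y across it, z up.
- tee_8: Loose on the bench at the start, a spare: a tee-joint weld coupon (inverted T, bare steel, 0.38 kg, base plate 70 x 46 x 8 mm flat on the ground, web 70 x 8 mm standing on its centre line to 48 mm above the underside, best pinched across the web). Origin: centre of the underside; x along the web, y across it, z up.
- corner: The wrong coupon, packed in place 1, 2, 3 or 4 at the start: a corner-joint weld coupon (L section, bare steel, 0.38 kg, base plate 70 x 46 x 8 mm flat on the ground, web 70 x 8 mm standing to 48 mm above the underside along one long edge, its mid-plane at y = +19 mm). Origin: centre of the base plate's underside; x along the web, y across it, z up.
- tray: shallow open aluminium tray for corner joints, fixed, 200 (x) x 130 (y) x 22 (z) mm, walls and floor 3 mm, standing at the bench's left. Origin: centre of the underside. Its +x end holds another corner coupon, the -x half is free.
- corner_old: Bystander standing in the tray, 55 mm toward its +x end, web across the tray: a corner-joint weld coupon (L section, bare steel, 0.38 kg, base plate 70 x 46 x 8 mm flat on the ground, web 70 x 8 mm standing to 48 mm above the underside along one long edge, its mid-plane at y = +19 mm). Origin: centre of the base plate's underside; x along the web, y across it, z up.
- lap: Bystander on the bench among the spares: lap-joint coupon of two plates 50 x 46 x 8 mm, 74 x 46 x 16 mm in all. Origin: centre of the underside.
- plate_a: Bystander: flat dark steel plate 90 x 70 x 8 mm. Origin: centre of the underside.
- plate_b: Bystander: flat bright steel strip 120 x 50 x 6 mm. Origin: centre of the underside.
- brush: Bystander: wooden wire brush 260 x 28 x 34 mm lying along its x, bristles up. Origin: centre of its underside.
- chipping_hammer: Bystander: steel chipping hammer 225 mm long, lying along its x. Origin: on its underside, near the middle.
Mind the look-alikes: they are no part of the job. Leave any green or turquoise look-alike of the tee_7 alone. Leave any blue look-alike of the tee_8 alone.

How it is judged:
On the way:
1. the lid rests back on its stop (value of joint case_lid above 1.78 rad), for 0.3 s.
At the end, for the whole second after the job is handed in: The lid is shut (under 0.06 rad); in each of the five places a tee joint stands flat on the case floor (centre of its underside under 5 mm above it and within 45 mm of the middle of the place); the corner joint stands at rest on its base on the tray floor (within 12 mm, tilt under 0.1 rad) (((horizontal distance between tee_1 and place_1 below 0.045 m and z of tee_1 in the frame of place_1 below 0.005 m) or (horizontal distance between tee_2 and place_1 below 0.045 m and z of tee_2 in the frame of place_1 below 0.005 m) or (horizontal distance between tee_3 and place_1 below 0.045 m and z of tee_3 in the frame of place_1 below 0.005 m) or (horizontal distance between tee_4 and place_1 below 0.045 m and z of tee_4 in the frame of place_1 below 0.005 m) or (horizontal distance between tee_5 and place_1 below 0.045 m and z of tee_5 in the frame of place_1 below 0.005 m) or (horizontal distance between tee_6 and place_1 below 0.045 m and z of tee_6 in the frame of place_1 below 0.005 m) or (horizontal distance between tee_7 and place_1 below 0.045 m and z of tee_7 in the frame of place_1 below 0.005 m) or (horizontal distance between tee_8 and place_1 below 0.045 m and z of tee_8 in the frame of place_1 below 0.005 m)) and ((horizontal distance between tee_1 and place_2 below 0.045 m and z of tee_1 in the frame of place_2 below 0.005 m) or (horizontal distance between tee_2 and place_2 below 0.045 m and z of tee_2 in the frame of place_2 below 0.005 m) or (horizontal distance between tee_3 and place_2 below 0.045 m and z of tee_3 in the frame of place_2 below 0.005 m) or (horizontal distance between tee_4 and place_2 below 0.045 m and z of tee_4 in the frame of place_2 below 0.005 m) or (horizontal distance between tee_5 and place_2 below 0.045 m and z of tee_5 in the frame of place_2 below 0.005 m) or (horizontal distance between tee_6 and place_2 below 0.045 m and z of tee_6 in the frame of place_2 below 0.005 m) or (horizontal distance between tee_7 and place_2 below 0.045 m and z of tee_7 in the frame of place_2 below 0.005 m) or (horizontal distance between tee_8 and place_2 below 0.045 m and z of tee_8 in the frame of place_2 below 0.005 m)) and ((horizontal distance between tee_1 and place_3 below 0.045 m and z of tee_1 in the frame of place_3 below 0.005 m) or (horizontal distance between tee_2 and place_3 below 0.045 m and z of tee_2 in the frame of place_3 below 0.005 m) or (horizontal distance between tee_3 and place_3 below 0.045 m and z of tee_3 in the frame of place_3 below 0.005 m) or (horizontal distance between tee_4 and place_3 below 0.045 m and z of tee_4 in the frame of place_3 below 0.005 m) or (horizontal distance between tee_5 and place_3 below 0.045 m and z of tee_5 in the frame of place_3 below 0.005 m) or (horizontal distance between tee_6 and place_3 below 0.045 m and z of tee_6 in the frame of place_3 below 0.005 m) or (horizontal distance between tee_7 and place_3 below 0.045 m and z of tee_7 in the frame of place_3 below 0.005 m) or (horizontal distance between tee_8 and place_3 below 0.045 m and z of tee_8 in the frame of place_3 below 0.005 m)) and ((horizontal distance between tee_1 and place_4 below 0.045 m and z of tee_1 in the frame of place_4 below 0.005 m) or (horizontal distance between tee_2 and place_4 below 0.045 m and z of tee_2 in the frame of place_4 below 0.005 m) or (horizontal distance between tee_3 and place_4 below 0.045 m and z of tee_3 in the frame of place_4 below 0.005 m) or (horizontal distance between tee_4 and place_4 below 0.045 m and z of tee_4 in the frame of place_4 below 0.005 m) or (horizontal distance between tee_5 and place_4 below 0.045 m and z of tee_5 in the frame of place_4 below 0.005 m) or (horizontal distance between tee_6 and place_4 below 0.045 m and z of tee_6 in the frame of place_4 below 0.005 m) or (horizontal distance between tee_7 and place_4 below 0.045 m and z of tee_7 in the frame of place_4 below 0.005 m) or (horizontal distance between tee_8 and place_4 below 0.045 m and z of tee_8 in the frame of place_4 below 0.005 m)) and ((horizontal distance between tee_1 and place_5 below 0.045 m and z of tee_1 in the frame of place_5 below 0.005 m) or (horizontal distance between tee_2 and place_5 below 0.045 m and z of tee_2 in the frame of place_5 below 0.005 m) or (horizontal distance between tee_3 and place_5 below 0.045 m and z of tee_3 in the frame of place_5 below 0.005 m) or (horizontal distance between tee_4 and place_5 below 0.045 m and z of tee_4 in the frame of place_5 below 0.005 m) or (horizontal distance between tee_5 and place_5 below 0.045 m and z of tee_5 in the frame of place_5 below 0.005 m) or (horizontal distance between tee_6 and place_5 below 0.045 m and z of tee_6 in the frame of place_5 below 0.005 m) or (horizontal distance between tee_7 and place_5 below 0.045 m and z of tee_7 in the frame of place_5 below 0.005 m) or (horizontal distance between tee_8 and place_5 below 0.045 m and z of tee_8 in the frame of place_5 below 0.005 m)) and x of corner in the frame of tray between -0.09 and 0.09 m and y of corner in the frame of tray between -0.06 and 0.06 m and z of corner in the frame of tray below 0.012 m and angle between corner's own z axis and vertical below 0.1 rad and value of joint case_lid below 0.06 rad and linear speed of corner below 0.02 m/s); the robot touches nothing.
It fails at once if a bystander (the lap-joint coupon, the dark flat plate, the wire brush, the bright flat strip, the chipping hammer, the corner coupon already in the tray) is moved more than 3 cm (distance of any of lap, plate_a, brush, plate_b, chipping_hammer, corner_old from where it was at the start of the episode above 0.03 m).
Of tee_1, tee_2, tee_3, tee_4 only 1 to 3 are there at a start; the rules pass over those that are not, and their reading is None.
At some moment in a run one of tee_5, tee_6, tee_7, tee_8 may be knocked a few centimetres aside while the robot is not near it.
It also fails if it takes over 210 s, if anything falls off the work surface, if the arm or the gripper's body presses on something with over 40 N, if the wrist force passes 120 N, or if a joint passes its speed limit or range.

## Robot

A 6-joint arm with a two-finger parallel gripper is mounted at the origin on the work surface. World frame = base frame: x ahead of the robot, y to its left, z up, the work surface at z = 0. Lengths are in m, angles in rad, forces in N, time in s.
With the tool pointing down it reaches from about 0.375 to 0.9 m from the base axis. Payload 3.1 kg.
Tool frame: the origin (TCP) lies at the centre of the arm's flange, where the gripper is bolted on; the fingertips stand 173 mm ahead of it and the grasp point (between the pads) lies 155 mm ahead of it; z points along the fingers, x is the direction in which the jaws open and shut, and the axes are right-handed (so a half turn about z gives the same grasp; the last joint's range is limited). The gripper opens to 85 mm and grips with 20 to 120 N. Pads are 22 mm wide; open, the fingers measure 114 mm over their backs; the gripper's body (76 mm by 85 mm) begins 54 mm behind the grasp point. The pads swing forward as they close: fully open they stand 13 mm farther back than shut.
Start: joints at [0.979, 0.527, 1.433, -0, 1.181, -0.178], TCP at [0.251, 0.572, 0.405] pointing down, gripper open.
Joint ranges: [-3.08, 3.08], [-0.75, 2.2], [0.22, 2.44], [-1.43, 4.57], [0, 2.65], [-2.85, 2.85]. Speed limits (rad/s): [2.79, 2.79, 3.14, 3.14, 3.14, 3.14].

## Interface

Orientations are given as a unit quaternion [x, y, z, w].
In Python, from station import manip gives the robot as it stands.
- The arm moves only by the shell command python3 -m jog 'ROWS' [OPENING] [FORCE]. ROWS is JSON, a list that holds one entry, the list of rows, each a list of 4 numbers: the shift along the world's x, y, z in mm, then the turn about the world's z in degrees. A call has exactly 8 rows; each row shifts and turns the commanded pose from where the row before left it; what a row does not reach is not made up. A row lasts 1/8 s, in which the tool goes at most 62.5 mm and 10.7 degrees, less where a joint would pass 70% of its speed; a pose out of reach is approached as far as the arm can. A call is refused whole if a number of a shift passes 62.5 or a number of a turn 10.7, either way. A call with a gripper value outside its range is refused whole. OPENING is the opening in per cent of the stroke, from 0 (shut) to 100 (fully open), set as the call begins (- or left out, the last holds). The fingers move at their own pace and stop on an object; FORCE is the grip in N (left out, the last holds). Time passes only in rows, so rows that do not move let the fingers close, or fill a call up. It gives the time, the measured TCP pose, the force and the opening at its end, in the units of the state.
- manip.sense(): the state, without advancing time (a new reading comes with each control period).
- manip.snapshot(name): name is "scene" or "side" or "wrist"; returns the picture (480x640x3 uint8, red, green, blue); there is no depth.
- manip.camera_info(name): a dict with "fx", "fy", "cx", "cy" (pixels), "R" (3x3) and "t" (3): a world point X has camera coordinates R X + t. Camera axes: x right, y down, z forward; pixel columns grow to the right and rows downward; lengths in m; the calibration is good to about 2 mm. A picture is of the moment at which its call begins: read the wrist's pose just before it. camera_info takes no time and is no camera call; for the wrist camera it gives the pose at the moment of the call.
- manip.sign_off(): hands the job in, once; it reports no verdict.
The state is a dict: "t": time; "q": joint angles; "qd": joint speeds; "tau": joint torques, N m; "tcp_pos": TCP position; "tool_rot": TCP orientation; "force": force on the tool from outside, world axes, zero at the start; "ft_torque": the same for the moment, N m; "finger_gap": opening from 0.0 (shut) to 1.0 (fully open).
Only numpy, scipy, OpenCV 4.12 (cv2) and the standard library are available. Lean on these libraries where they do the work, as an engineer would, in place of code of your own. Each camera call takes 0.05 s, during which the arm holds its last target. There are 200 camera calls.

## Working session

There is one attempt and no reset: what is moved stays moved. The work goes in short steps, Python scripts to look and compute and a shell command to move; the robot and the scene stay as the last step left them, time stands still between calls to the robot, and variables do not carry over. Pictures are saved under pics/ and viewed, about 12 in all and at most 16, crops included, and the job is handed in when it is done.

```bash
mkdir -p pics; ls; cat > h.py <<'E'
from station import manip
import numpy as np, cv2
def snap(n,f):
    c=manip.camera_info(n); im=manip.snapshot(n); cv2.imwrite('pics/'+f,im[:,:,::-1]); 
    np.savez('pics/'+f[:-4]+'.npz',**{k:np.array(v) for k,v in c.items()}); return im
def cam(f): return dict(np.load('pics/'+f+'.npz'))
def ray(c,u,v,z):
    R=np.array(c['R']);t=np.array(c['t']);o=-R.T@t
    d=R.T@np.array([(u-c['cx'])/c['fx'],(v-c['cy'])/c['fy'],1]); return o+d*(z-o[2])/d[2]
def proj(c,X):
    p=np.array(c['R'])@np.array(X)+np.array(c['t']); return np.array([c['fx']*p[0]/p[2]+c['cx'],c['fy']*p[1]/p[2]+c['cy']])
E
python3 - <<'E'
from h import *
for n in('scene','side','wrist'):
    snap(n,n+'0.png'); c=cam(n+'0'); print(n,-c['R'].T@c['t'],c['fx'],c['R'][2])
s=manip.sense();print(s['t'],s['tcp_pos'],s['tool_rot'],s['force'],s['finger_gap'])
E
```

```text
pics
scene [1.35460525 0.69236917 0.75255237] 465.62709178443725 [-0.63730656 -0.54318075 -0.54662147]
side [ 0.30005902 -1.29437447  1.0959397 ] 519.7266842316521 [ 0.153226    0.78282919 -0.60307566]
wrist [0.18292544 0.60263225 0.37252079] 390.23435086756683 [ 0.26595062 -0.11863536 -0.95665873]
0.15 [0.25111434 0.57202896 0.40393145] [ 8.37282404e-01  5.46769968e-01 -8.11151723e-04  3.46300150e-04] [-0.23914396  0.20212993 -0.126523  ] 0.9985650301909151
```

View pics/scene0.png

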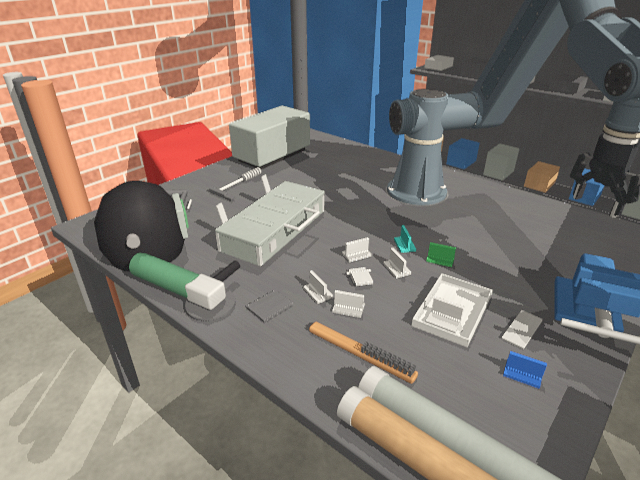

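View pics/side0.png

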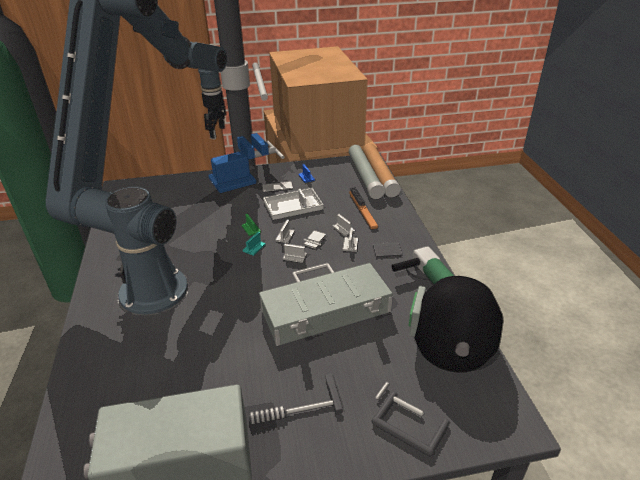

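Scene shows the shut case (centre ~(270,222), handle ~(305,220)), four white tees at (357,250), (399,263), (317,287), (348,303), lap at (360,276), tray (452,308), and green, turquoise and blue look-alikes. Next I'll get rough world positions.

```bash
python3 - <<'E'
from h import *
c=cam('scene0'); d=cam('side0')
for n,u,v,z in [('tA',357,259,0),('tB',400,272,0),('tC',317,296,0),('tD',348,312,0),('lap',360,276,.012),('turq',405,248,0),('green',440,264,0),('tray',452,308,.01),('handle',306,222,.065),('lidR',325,203,.07),('lidFarBack',287,183,.07),('lidL',262,261-12,.07)]:
    print(n,ray(c,u,v,z).round(3))
for n,u,v,z in [('tA',294,258,0),('tB',285,241,0),('tC',345,230,.0),('tD',350,247,0),('lap',315,239,.012),('tray',293,204,.01),('handle',314,268,.065),('lidL',261,293,.07),('lid2',378,267,.07),('lid3',391,292,.07),('lid4',274,320,.07)]:
    print('side',n,ray(d,u,v,z).round(3))
for n in('scene0','side0'):
    im=cv2.imread(f'pics/{n}.png'); cr=im[150:350,190:510] if n[1]=='c' else im[165:345,230:430]
    if n[1]=='c': a=cv2.resize(cr,(800,500),interpolation=3)
    else: b=cv2.resize(cr,(660,594),interpolation=3); 
cv2.imwrite('pics/a.png',a);cv2.imwrite('pics/b.png',b)
E
```

```text
tA [0.477 0.088 0.   ]
tB [0.451 0.212 0.   ]
tC [0.67  0.107 0.   ]
tD [ 0.668  0.202 -0.   ]
lap [0.547 0.149 0.012]
turq [0.343 0.162 0.   ]
green [0.349 0.277 0.   ]
tray [0.506 0.39  0.01 ]
handle [ 0.498 -0.081  0.065]
lidR [ 0.382 -0.106  0.07 ]
lidFarBack [ 0.356 -0.291  0.07 ]
lidL [ 0.682 -0.072  0.07 ]
side tA [0.456 0.07  0.   ]
side tB [0.439 0.172 0.   ]
side tC [0.661 0.192 0.   ]
side tD [0.655 0.09  0.   ]
side lap [0.542 0.145 0.012]
side tray [0.5   0.388 0.01 ]
side handle [ 0.5   -0.072  0.065]
side lidL [ 0.327 -0.158  0.07 ]
side lid2 [ 0.693 -0.115  0.07 ]
side lid3 [ 0.698 -0.232  0.07 ]
side lid4 [ 0.351 -0.274  0.07 ]
```

View pics/a.png

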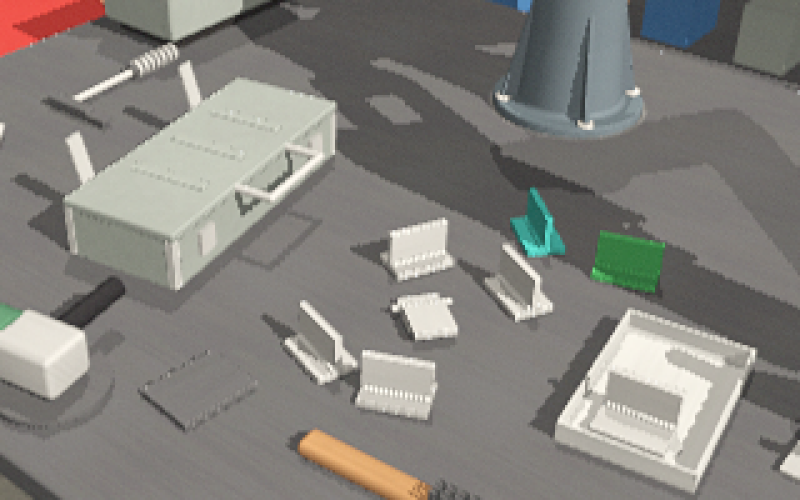

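View pics/b.png

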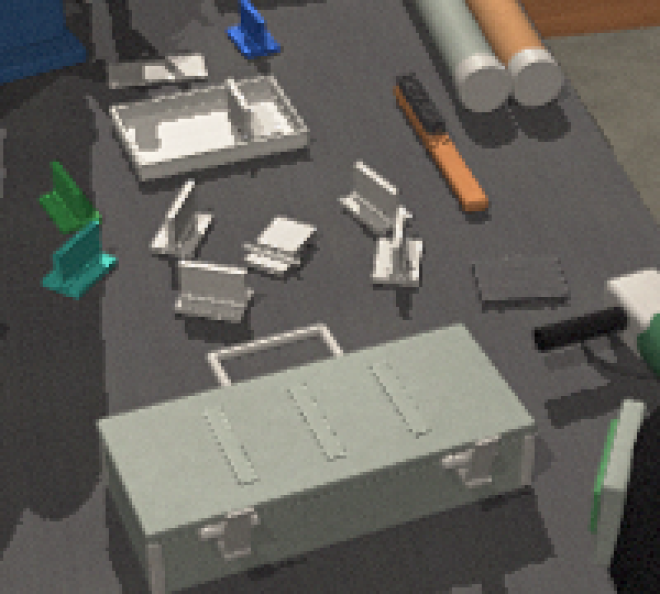

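Crops show the details: lid-top corners in scene crop (335,102),(240,78),(66,198),(178,235), in side crop (98,423),(462,325),(535,425),(148,532). The handle bar runs (272,198)-(325,152) in the scene crop and (209,357)-(325,328) in the side crop, facing +y. The tray's free half lies on the -x side.

```bash
cat >> h.py <<'E'
def tri(obs):
    A=[];b=[]
    for c,u,v in obs:
        R=c['R'];o=-R.T@c['t'];d=R.T@np.array([(u-c['cx'])/c['fx'],(v-c['cy'])/c['fy'],1]);d/=np.linalg.norm(d)
        P=np.eye(3)-np.outer(d,d);A.append(P);b.append(P@o)
    return np.linalg.lstsq(np.vstack(A),np.hstack(b),rcond=None)[0]
E
python3 - <<'E'
from h import *
c=cam('scene0'); d=cam('side0')
S=lambda u,v:(c,190+u/2.5,150+v/2.5)
T=lambda u,v:(d,230+u/3.3,165+v/3.3)
for n,a,b in [('nearR',(335,102),(98,423)),('farR',(240,78),(148,532)),('farL',(66,198),(535,425)),('nearL',(178,235),(462,325)),('hR',(325,152),(209,357)),('hL',(272,198),(325,328)),
 ('tA top1',(388,233),(178,263)),('tA top2',(447,221),(246,270)),('tB top far',(504,248),(192,182)),('tB top near',(541,280),(178,225)),
 ('tD top L',(361,353),(402,209)),('tD top R',(436,360),(398,250)),('tC top1',(304,304),(358,165)),('tC top2',(338,344),(397,196))]:
    print(n,tri([S(*a),T(*b)]).round(3), ray(*S(*a),.074).round(3), ray(*T(*b),.074).round(3))
E
```

```text
nearR [ 0.323 -0.159  0.071] [ 0.327 -0.156  0.074] [ 0.324 -0.162  0.074]
farR [ 0.351 -0.3    0.072] [ 0.354 -0.297  0.074] [ 0.351 -0.302  0.074]
farL [ 0.698 -0.24   0.071] [ 0.699 -0.236  0.074] [ 0.698 -0.244  0.074]
nearL [ 0.671 -0.091  0.071] [ 0.67  -0.086  0.074] [ 0.672 -0.098  0.074]
hR [ 0.431 -0.087  0.07 ] [ 0.434 -0.082  0.074] [ 0.432 -0.094  0.074]
hL [ 0.546 -0.067  0.068] [ 0.551 -0.06   0.074] [ 0.545 -0.075  0.074]
tA top1 [0.448 0.056 0.046] [0.525 0.081 0.074] [0.424 0.054 0.074]
tA top2 [0.474 0.093 0.05 ] [0.465 0.115 0.074] [0.487 0.028 0.074]
tB top far [0.46  0.189 0.071] [0.47  0.19  0.074] [0.457 0.19  0.074]
tB top near [0.434 0.21  0.015] [0.494 0.249 0.074] [0.432 0.117 0.074]
tD top L [0.67  0.154 0.036] [0.699 0.184 0.074] [0.661 0.097 0.074]
tD top R [ 0.638  0.179 -0.004] [0.663 0.242 0.074] [0.641 0.029 0.074]
tC top1 [0.652 0.117 0.095] [0.676 0.095 0.074] [0.634 0.185 0.074]
tC top2 [0.674 0.143 0.052] [0.702 0.159 0.074] [0.662 0.12  0.074]
```

Case pose is consistent across views: centre (0.511,-0.198), y axis at about 10.4°. The handle is measured at (0.489,-0.077,0.068) and predicted at the same point. I'll move above it with the jaws half open and turned +34°.

```bash
python3 -m jog '[[[15,-41,-5,8.5],[15,-41,-5,8.5],[15,-41,-5,8.5],[15,-41,-5,8.6],[15,-41,-5,0],[15,-41,-5,0],[15,-41,-5,0],[15,-41,-5,0]]]' 50 40 && python3 -m jog '[[[15,-41,-4,0],[15,-41,-4,0],[15,-41,-4,0],[15,-41,-4,0],[15,-41,-4,0],[15,-41,-4,0],[15,-41,-5,0],[13,-34,-5,0]]]' && python3 - <<'E'
from h import *
s=manip.sense();print(s['tcp_pos'],s['tool_rot'],s['force'])
snap('wrist','w1.png');c=cam('w1')
for n,p in [('bar',(.489,-.077,.068)),('R',(.434,-.087,.068)),('L',(.543,-.067,.068))]: print(n,proj(c,p))
E
```

```text
t: 1.15
tcp_pos: [0.3716, 0.2429, 0.3646]
tool_rot: [0.64, 0.768, 0.0, 0.0]
force: [0.3, -0.2, 0.6]
finger_gap: 0.497
t: 2.15
tcp_pos: [0.4897, -0.0785, 0.3305]
tool_rot: [0.641, 0.768, 0.0, 0.0]
force: [0.1, 0.7, 0.6]
finger_gap: 0.499
[ 0.48974974 -0.07851239  0.33048444] [6.40549170e-01 7.67917140e-01 4.47977683e-05 1.59941119e-04] [0.14004917 0.72504621 0.5505425 ]
bar [324.07687595 237.39096621]
R [324.23201325 145.55203406]
L [324.21342886 316.32516862]
```

View pics/w1.png

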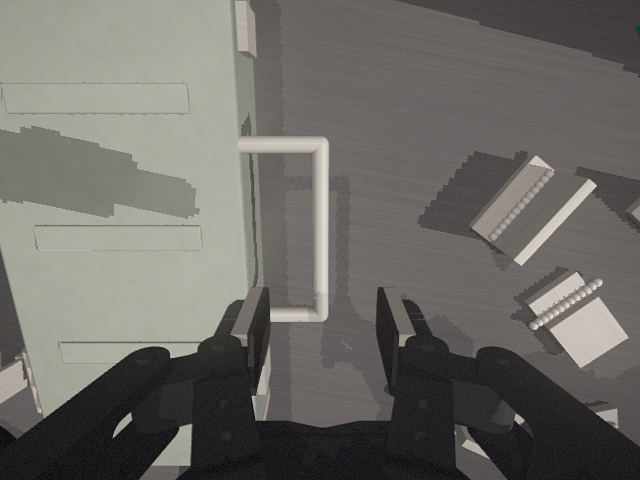

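The bar is at column ~321, rows 140–318, against a predicted column of 324, so it's aligned within 2 mm. Descend and grip.

```bash
python3 -m jog '[[[0,0,-20,0],[0,0,-20,0],[0,0,-20,0],[0,0,-20,0],[0,0,-20,0],[0,0,-8,0],[0,0,0,0],[0,0,0,0]]]' && python3 -m jog '[[[0,0,0,0],[0,0,0,0],[0,0,0,0],[0,0,0,0],[0,0,0,0],[0,0,0,0],[0,0,0,0],[0,0,0,0]]]' 0 40
python3 - <<'E'
import numpy as np
n=np.array([-np.sin(np.radians(10.4)),np.cos(np.radians(10.4))])
a0=np.arctan2(6,198)
r=np.hypot(6,198); P=None
for k in range(0,25):
    th=1.85*k/24; p=np.array([*(n*r*np.cos(a0+th)),r*np.sin(a0+th)])
    if P is not None: print(k,np.round(p-P,0))
    P=p
E
```

```text
t: 3.2
tcp_pos: [0.4895, -0.0768, 0.2233]
tool_rot: [0.64, 0.768, 0.0, 0.001]
force: [0.1, -0.7, -0.1]
finger_gap: 0.5
t: 4.2
tcp_pos: [0.4899, -0.0792, 0.2235]
tool_rot: [0.64, 0.769, -0.001, 0.003]
force: [-3.1, -12.5, 0.4]
finger_gap: 0.095
1 [ 0. -1. 15.]
2 [ 0. -2. 15.]
3 [ 1. -3. 15.]
4 [ 1. -4. 15.]
5 [ 1. -6. 14.]
6 [ 1. -7. 14.]
7 [ 1. -8. 13.]
8 [ 2. -9. 13.]
9 [  2. -10.  12.]
10 [  2. -10.  11.]
11 [  2. -11.  10.]
12 [  2. -12.   9.]
13 [  2. -13.   8.]
14 [  2. -13.   7.]
15 [  3. -14.   6.]
16 [  3. -14.   5.]
17 [  3. -14.   4.]
18 [  3. -15.   3.]
19 [  3. -15.   2.]
20 [  3. -15.   1.]
21 [  3. -15.  -1.]
22 [  3. -15.  -2.]
23 [  3. -15.  -3.]
24 [  3. -14.  -4.]
```

```bash
python3 -m jog '[[[0,-3,15,0],[0,-3,15,0],[1,-3,15,0],[1,-4,15,0],[1,-6,14,0],[1,-7,14,0],[1,-8,13,0],[2,-9,13,0]]]' && python3 -m jog '[[[2,-10,12,0],[2,-10,11,0],[2,-11,10,0],[2,-12,9,0],[2,-13,8,0],[2,-13,7,0],[3,-14,6,0],[3,-14,5,0]]]'
```

```text
t: 5.2
tcp_pos: [0.4967, -0.1187, 0.338]
tool_rot: [0.641, 0.768, 0.002, 0.0]
force: [5.8, 1.7, -3.9]
finger_gap: 0.098
t: 6.2
tcp_pos: [0.5141, -0.2141, 0.4082]
tool_rot: [0.64, 0.768, 0.003, -0.001]
force: [0.2, 8.0, 13.4]
finger_gap: 0.095
```

```bash
python3 -m jog '[[[3,-14,3,0],[3,-15,2,0],[3,-15,1,0],[3,-15,0,0],[3,-15,-1,0],[3,-15,-2,0],[3,-15,-3,0],[2,-12,-4,0]]]' && python3 -m jog '[[[0,0,0,0],[0,0,0,0],[0,0,0,0],[0,0,0,0],[0,0,0,0],[0,0,0,0],[0,0,0,0],[0,0,0,0]]]'
```

```text
t: 7.2
tcp_pos: [0.5365, -0.3339, 0.4057]
tool_rot: [0.64, 0.768, -0.002, 0.002]
force: [-7.2, 21.3, 35.3]
finger_gap: 0.097
t: 8.2
tcp_pos: [0.5365, -0.3334, 0.4056]
tool_rot: [0.64, 0.768, -0.002, 0.002]
force: [-4.6, -2.0, 14.1]
finger_gap: 0.093
```

```bash
python3 -m jog '[[[0,0,0,0],[0,0,0,0],[0,0,0,0],[0,0,0,0],[0,0,15,0],[0,0,15,0],[0,0,20,0],[0,0,25,0]]]' 50 && python3 -m jog '[[[10,58,0,0],[10,58,0,0],[10,58,0,0],[10,58,0,0],[10,58,-10,0],[10,58,-20,0],[10,58,-20,0],[13,58,-10,0]]]' 60 && python3 -m jog '[[[0,0,0,0],[0,0,0,0],[0,0,0,0],[0,0,0,0],[0,0,0,0],[0,0,0,0],[0,0,0,0],[0,0,0,0]]]'; python3 - <<'E'
from h import *
snap('wrist','w2.png');im=snap('scene','s2.png')
cv2.imwrite('pics/s2c.png',cv2.resize(im[120:330,180:500,::-1],(800,525),interpolation=3))
E
```

```text
t: 9.2
tcp_pos: [0.5372, -0.3327, 0.4774]
tool_rot: [0.64, 0.768, -0.0, 0.0]
force: [0.2, 0.4, -0.5]
finger_gap: 0.501
t: 10.2
tcp_pos: [0.6203, 0.1331, 0.4161]
tool_rot: [0.64, 0.768, 0.0, 0.0]
force: [0.3, -0.3, -0.0]
finger_gap: 0.598
t: 11.2
tcp_pos: [0.6203, 0.1313, 0.4156]
tool_rot: [0.64, 0.768, -0.0, -0.0]
force: [-0.2, -0.7, -0.6]
finger_gap: 0.602
```

View pics/w2.png

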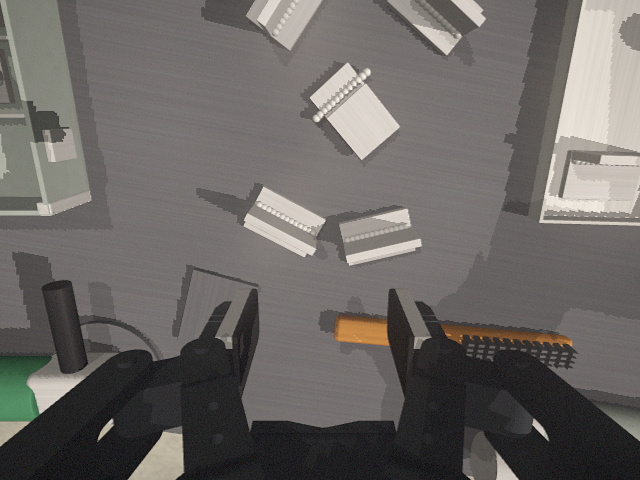

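View pics/s2c.png

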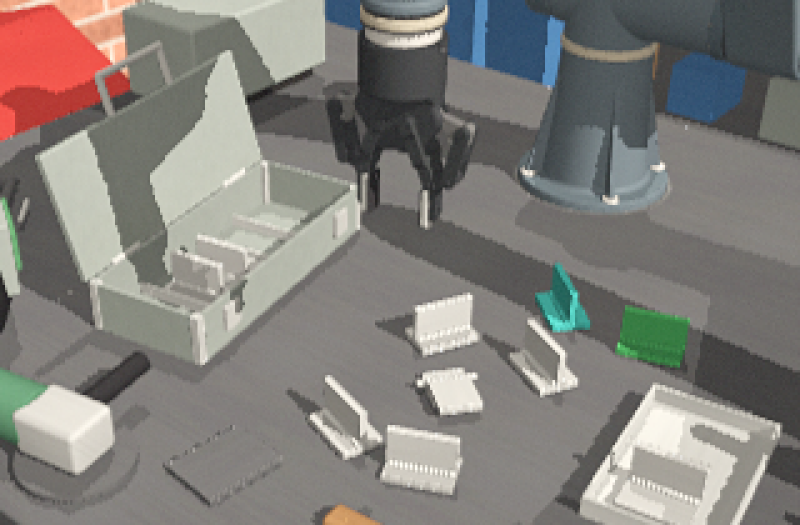

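Lid rests on its stop. The wrist view shows tees near (283,15), (435,15), (285,220), (380,236) and the lap at (355,110). I see two coupons in the case so far. Now I'll look into the case from above.

```bash
python3 -m jog '[[[-2,-46,4,0],[-2,-46,4,0],[-2,-46,4,0],[-2,-46,4,0],[-2,-46,4,0],[-2,-46,4,0],[-2,-44,4,0],[0,0,0,0]]]' && python3 -m jog '[[[0,0,0,0],[0,0,0,0],[0,0,0,0],[0,0,0,0],[0,0,0,0],[0,0,0,0],[0,0,0,0],[0,0,0,0]]]'; python3 - <<'E'
from h import *
snap('wrist','w3.png');c=cam('w3')
C=np.array([.511,-.198]);a=np.radians(10.4);x=np.array([np.sin(a),-np.cos(a)]);y=np.array([np.cos(a),np.sin(a)])
for i in range(5):
    p=C+y*(i-2)*.064; print(i+1,p.round(3),proj(c,[*p,.004]).round(),proj(c,[*p,.052]).round())
E
```

```text
t: 12.3
tcp_pos: [0.6062, -0.1921, 0.444]
tool_rot: [0.642, 0.767, -0.0, 0.001]
force: [0.1, 0.2, 0.0]
finger_gap: 0.6
t: 13.3
tcp_pos: [0.6062, -0.1888, 0.4437]
tool_rot: [0.64, 0.768, 0.0, -0.0]
force: [1.2, -0.2, 0.3]
finger_gap: 0.595
1 [ 0.385 -0.221] [331. -62.] [332. -89.]
2 [ 0.448 -0.21 ] [330.  18.] [332.   5.]
3 [ 0.511 -0.198] [330.  91.] [331.  88.]
4 [ 0.574 -0.186] [330. 157.] [331. 162.]
5 [ 0.637 -0.175] [329. 217.] [330. 229.]
```

View pics/w3.png

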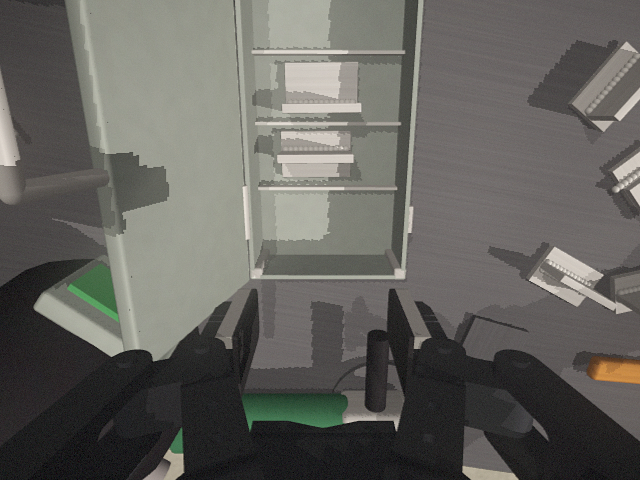

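Place 3 holds the corner joint (web toward +x world, top edge row ~105). Place 4 holds a tee, and 2 and 5 are empty. I'll enlarge the tees and corner for precise web-top edges.

```bash
python3 - <<'E'
from h import *
a=cv2.imread('pics/w2.png');b=cv2.imread('pics/w3.png')
f=lambda i,u,v:cv2.resize(i[v:v+100,u:u+133],(399,300),interpolation=3)
im=np.vstack([np.hstack([f(a,230,170),f(a,320,180)]),np.hstack([f(a,240,0),f(b,260,45)])])
cv2.imwrite('pics/z.png',im);print(im.shape)
E
```

```text
(600, 798, 3)
```

View pics/z.png

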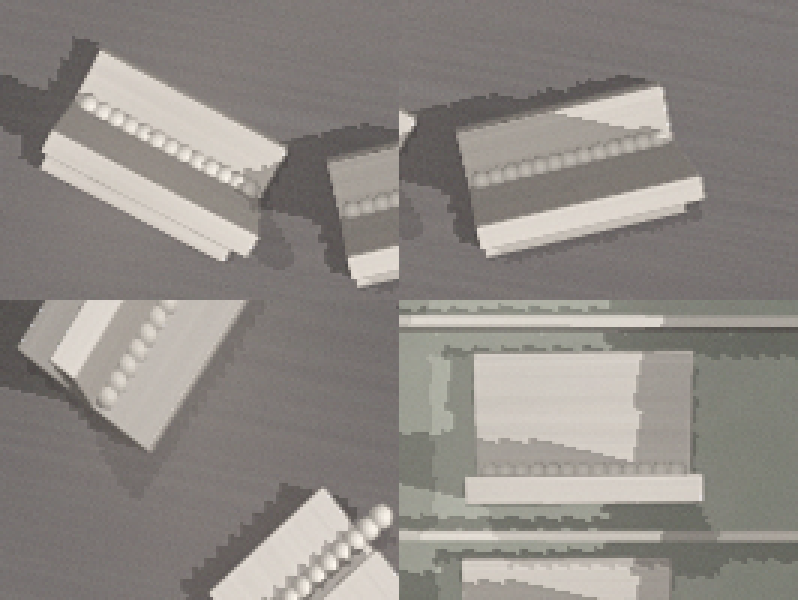

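```bash
cat >> h.py <<'E'
def web(c,p,q,z):
    P,Q=ray(c,*p,z),ray(c,*q,z); d=(Q-P)[:2]; m=(P+Q)[:2]/2
    print('mid',m.round(4),'len',np.linalg.norm(d).round(4),'webdir',np.degrees(np.arctan2(d[1],d[0])).round(1),'jaw',((np.degrees(np.arctan2(d[1],d[0]))+90)%180).round(1)); return m
def tool():
    s=manip.sense();q=s['tool_rot'];a=np.degrees(np.arctan2(2*q[0]*q[1],q[0]**2-q[1]**2)); print('tcp',np.round(s['tcp_pos'],4),'jaw',a.round(1),'q',np.round(s['q'],2),'F',np.round(s['force'],1),'gap',round(s['finger_gap'],3),'t',s['t']);return s
E
python3 - <<'E'
from h import *
print('C');web(cam('w2'),(245.7,217),(314.3,252.3),.048)
print('D');web(cam('w2'),(347.3,259.3),(421.5,242.7),.048)
print('corner');web(cam('w3'),(282.3,108.2),(361.2,108.2),.052)
tool()
c=cam('scene0');d=cam('side0')
S=lambda u,v:(c,190+u/2.5,150+v/2.5)
T=lambda u,v:(d,230+u/3.3,165+v/3.3)
# tray rim corners
for a,b in [((630,310),(110,105)),((757,350),(270,78)),((695,470),(308,130)),((556,433),(140,165))]: print(tri([S(*a),T(*b)]).round(3),ray(*S(*a),.022).round(3),ray(*T(*b),.022).round(3))
E
```

```text
C
mid [0.6571 0.1001] len 0.0694 webdir 71.6 jaw 161.6
D
mid [0.6553 0.1957] len 0.069 webdir 113.9 jaw 23.9
corner
mid [ 0.5289 -0.203 ] len 0.0694 webdir 100.4 jaw 10.4
tcp [ 0.6062 -0.1888  0.4437] jaw 100.4 q [-0.48  0.5   1.36 -0.    1.28 -2.23] F [-0.  -0.  -0.2] gap 0.6 t 13.35
[0.411 0.336 0.058] [0.415 0.314 0.022] [0.393 0.445 0.022]
[0.549 0.447 0.082] [0.393 0.441 0.022] [0.588 0.466 0.022]
[ 0.601  0.444 -0.011] [0.587 0.466 0.022] [0.611 0.343 0.022]
[ 0.467  0.329 -0.046] [0.624 0.35  0.022] [0.413 0.311 0.022]
```

```bash
python3 -m jog '[[[-9,-2,-12,-10],[-9,-2,-12,-10],[-9,-2,-12,-10],[-9,-2,-12,-10],[-9,-2,-12,-10],[-9,-2,-12,-10],[-9,-1,-12,-10],[-9,-1,-12,-10]]]' 40 40 && python3 -m jog '[[[-5,0,-13,-10],[0,0,-30,0],[0,0,0,0],[0,0,0,0],[0,0,0,0],[0,0,0,0],[0,0,0,0],[0,0,0,0]]]'; python3 - <<'E'
from h import *
tool();snap('wrist','w4.png');c=cam('w4')
for p in [(.5289,-.203,.052),(.5289-.0063,-.203+.0344,.052),(.5289+.0063,-.203-.0344,.052)]: print(proj(c,p))
E
```

```text
t: 14.35
tcp_pos: [0.534, -0.2029, 0.3475]
tool_rot: [0.985, 0.174, 0.0, 0.0]
force: [0.1, 0.2, 1.0]
finger_gap: 0.401
t: 15.35
tcp_pos: [0.5293, -0.2028, 0.3049]
tool_rot: [0.996, 0.091, 0.0, 0.0]
force: [0.5, -0.6, 0.1]
finger_gap: 0.403
tcp [ 0.5293 -0.2028  0.3049] jaw 10.4 q [-0.56  0.58  1.67 -0.    0.89 -0.74] F [ 0.5 -0.6  0.1] gap 0.403 t 15.35
[321.70011468 244.75606133]
[321.67373509 186.98013839]
[321.72428741 297.69855014]
```

View pics/w4.png

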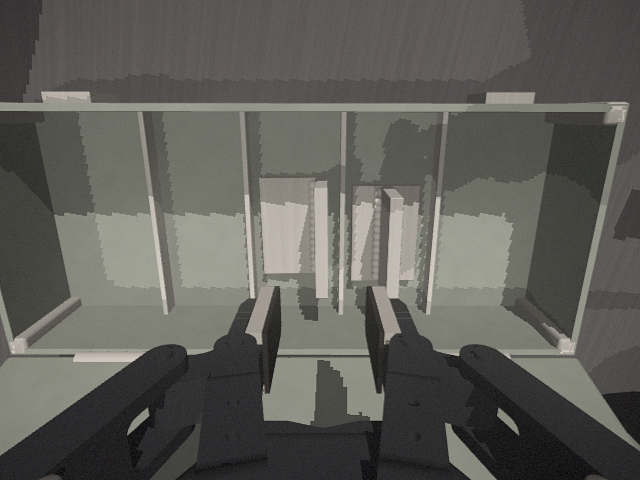

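Places 1, 2 and 5 are empty; the corner web is at columns 315–327, as predicted. Descend, grip, lift.

```bash
python3 -m jog '[[[0,0,-20,0],[0,0,-20,0],[0,0,-20,0],[0,0,-20,0],[0,0,-20,0],[0,0,-10,0],[0,0,0,0],[0,0,0,0]]]' && python3 -m jog '[[[0,0,0,0],[0,0,0,0],[0,0,0,0],[0,0,0,0],[0,0,0,0],[0,0,0,0],[0,0,0,0],[0,0,0,0]]]' 0 60 && python3 -m jog '[[[0,0,10,0],[0,0,20,0],[0,0,20,0],[0,0,25,0],[0,0,25,0],[0,0,20,0],[0,0,0,0],[0,0,0,0]]]'
```

```text
t: 16.4
tcp_pos: [0.5296, -0.2029, 0.1953]
tool_rot: [0.996, 0.091, 0.0, 0.0]
force: [0.1, -0.7, -0.2]
finger_gap: 0.399
t: 17.4
tcp_pos: [0.5294, -0.2029, 0.1955]
tool_rot: [0.996, 0.091, 0.0, 0.0]
force: [-0.8, -0.0, 5.0]
finger_gap: 0.079
t: 18.4
tcp_pos: [0.5288, -0.2024, 0.3138]
tool_rot: [0.996, 0.091, -0.001, -0.001]
force: [0.1, -0.2, -4.2]
finger_gap: 0.082
```

```bash
python3 -m jog '[[[-5,45,0,0],[-5,49,0,0],[-5,49,0,0],[-5,49,0,0],[-5,49,0,0],[-5,49,0,0],[-5,49,0,0],[-5,49,0,0]]]' && python3 -m jog '[[[-4,49,0,0],[-4,49,0,0],[-4,49,0,0],[-4,49,0,0],[0,4,0,0],[0,0,0,0],[0,0,0,0],[0,0,0,0]]]'; python3 - <<'E'
from h import *
tool();snap('wrist','w5.png')
E
```

```text
t: 19.4
tcp_pos: [0.4886, 0.1867, 0.3134]
tool_rot: [0.996, 0.091, -0.001, 0.0]
force: [0.5, -0.3, -3.9]
finger_gap: 0.084
t: 20.4
tcp_pos: [0.4736, 0.384, 0.3145]
tool_rot: [0.996, 0.09, -0.0, 0.0]
force: [0.4, -0.4, -3.9]
finger_gap: 0.082
tcp [0.4736 0.384  0.3145] jaw 10.3 q [ 0.5   0.62  1.55 -0.    0.97  0.32] F [ 0.4 -0.4 -3.9] gap 0.082 t 20.4
```

View pics/w5.png

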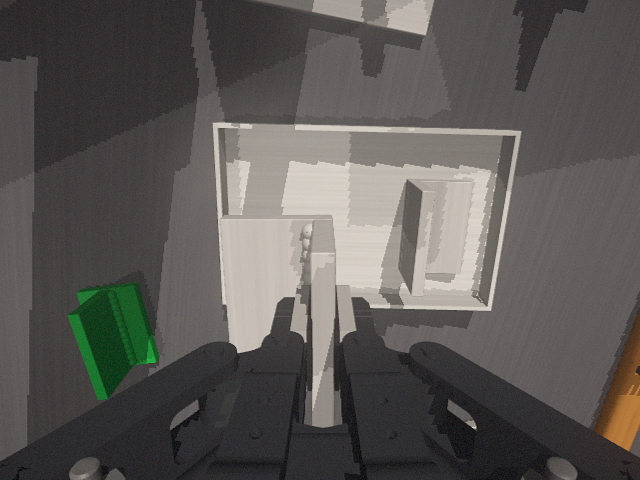

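Tray rim corners at (215,124), (520,131), (490,309), (224,304); the free half is on the left. I'll compute the offset.

```bash
python3 - <<'E'
from h import *
c=cam('w5');P=np.array([ray(c,u,v,.022)[:2] for u,v in [(215,124),(520,131),(490,309),(224,304)]])
print(P.round(3),P.mean(0)); print(np.linalg.norm(P-np.roll(P,1,0),axis=1))
print(web(c,(412,182),(415,295),.051))
d=P[1]-P[0];a=np.arctan2(d[1],d[0]);print(np.degrees(a))
print('web target',P.mean(0)-.029*np.array([np.cos(a),np.sin(a)]))
E
```

```text
[[0.393 0.439]
 [0.588 0.47 ]
 [0.607 0.343]
 [0.412 0.312]] [0.50000827 0.39093912]
[0.12872259 0.19735726 0.12831605 0.19769035]
mid [0.5297 0.3928] len 0.0746 webdir -74.4 jaw 15.6
[0.52968711 0.39283234]
9.025055284853293
web target [0.4713673  0.38638999]
```

```bash
python3 -m jog '[[[-2,2,-20,0],[0,0,-20,0],[0,0,-20,0],[0,0,-20,0],[0,0,-20,0],[0,0,-14,0],[0,0,-5,0],[0,0,0,0]]]' && python3 -m jog '[[[0,0,-1,0],[0,0,0,0],[0,0,0,0],[0,0,0,0],[0,0,0,0],[0,0,0,0],[0,0,0,0],[0,0,0,0]]]' && python3 -m jog '[[[0,0,0,0],[0,0,0,0],[0,0,0,0],[0,0,0,0],[0,0,20,0],[0,0,30,0],[0,0,40,0],[0,0,40,0]]]' 40
```

```text
t: 21.45
tcp_pos: [0.4715, 0.3872, 0.1958]
tool_rot: [0.996, 0.09, 0.0, -0.0]
force: [-0.7, -0.4, -4.1]
finger_gap: 0.081
t: 22.45
tcp_pos: [0.4713, 0.3872, 0.1947]
tool_rot: [0.996, 0.091, -0.0, -0.0]
force: [-0.0, 0.5, -3.8]
finger_gap: 0.085
t: 23.45
tcp_pos: [0.4711, 0.3872, 0.3273]
tool_rot: [0.996, 0.091, 0.001, -0.0]
force: [0.9, 0.5, 0.0]
finger_gap: 0.401
```

```bash
python3 -m jog '[[[10,-41,11,0],[10,-41,11,0],[10,-41,11,0],[10,-41,11,0],[11,-41,11,0],[11,-41,11,0],[11,-41,11,0],[11,-38,13,0]]]' && python3 -m jog '[[[0,0,0,0],[0,0,0,0],[0,0,0,0],[0,0,0,0],[0,0,0,0],[0,0,0,0],[0,0,0,0],[0,0,0,0]]]'; python3 - <<'E'
from h import *
tool();im=snap('wrist','w6.png');c=cam('w6')
for p in [(.6571,.1001,.048),(.6553,.1957,.048)]: print(proj(c,p))
cr=im[20:340,100:540,::-1]; cv2.imwrite('pics/w6c.png',cv2.resize(cr,(792,576),interpolation=3))
E
```

```text
t: 24.45
tcp_pos: [0.5551, 0.0608, 0.4165]
tool_rot: [0.996, 0.09, 0.001, 0.0]
force: [0.0, -0.3, 0.6]
finger_gap: 0.401
t: 25.45
tcp_pos: [0.5553, 0.0622, 0.4147]
tool_rot: [0.996, 0.091, -0.0, -0.0]
force: [-0.1, 1.0, 0.7]
finger_gap: 0.399
tcp [0.5553 0.0622 0.4147] jaw 10.4 q [-0.09  0.43  1.59  0.    1.13 -0.27] F [-0.1  1.   0.7] gap 0.399 t 25.45
[446.5198593  181.52850595]
[477.03975182  63.24588228]
```

View pics/w6c.png

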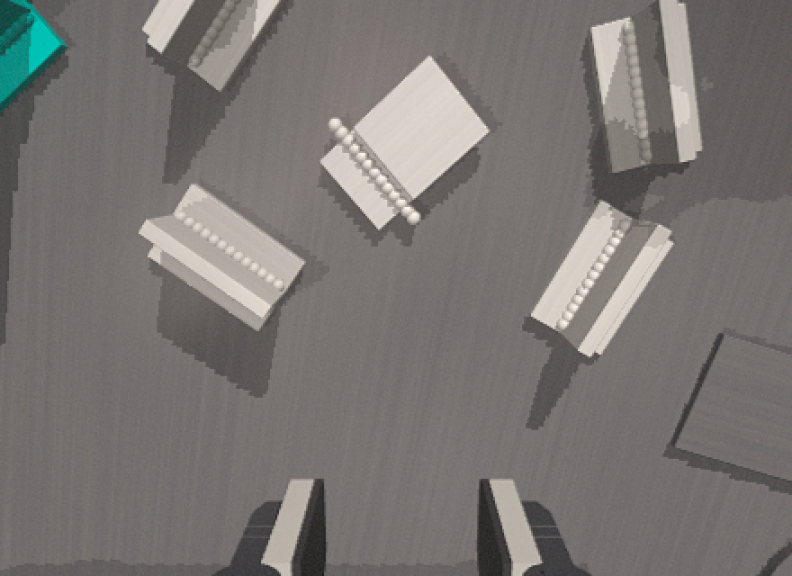

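The tees match predictions: C's web mid is at crop (625,294) against a predicted (624,291). A's web-top centre line runs (144,226)→(269,309).

```bash
python3 - <<'E'
from h import *
c=cam('w6');f=lambda X,Y:(100+X/1.8,20+Y/1.8)
web(c,f(144,226),f(269,309),.048); web(c,f(676,236),f(590,351),.048)
im=cv2.imread('pics/w6.png')
E
```

```text
mid [0.4595 0.0748] len 0.0687 webdir -24.5 jaw 65.5
mid [0.6615 0.0989] len 0.0663 webdir -112.5 jaw 157.5
```

```bash
python3 -m jog '[[[-16,2,-15,9],[-16,2,-15,9],[-16,2,-15,9],[-16,2,-15,9],[-16,2,-15,9],[-16,3,-15,10],[0,0,-24,0],[0,0,0,0]]]' 55 && python3 -m jog '[[[0,0,-20,0],[0,0,-20,0],[0,0,-20,0],[0,0,-20,0],[0,0,-20,0],[0,0,-10,0],[0,0,0,0],[0,0,0,0]]]'  && python3 -m jog '[[[0,0,0,0],[0,0,0,0],[0,0,0,0],[0,0,0,0],[0,0,0,0],[0,0,0,0],[0,0,0,0],[0,0,0,0]]]' 0 60
```

```text
t: 26.5
tcp_pos: [0.4589, 0.0752, 0.2997]
tool_rot: [0.842, 0.54, -0.001, -0.001]
force: [-0.3, 0.1, 0.2]
finger_gap: 0.551
t: 27.5
tcp_pos: [0.4597, 0.0752, 0.1914]
tool_rot: [0.842, 0.54, 0.001, 0.0]
force: [-0.2, -0.3, 0.1]
finger_gap: 0.546
t: 28.5
tcp_pos: [0.4593, 0.0752, 0.1913]
tool_rot: [0.842, 0.54, 0.0, 0.0]
force: [-0.1, 0.0, 5.6]
finger_gap: 0.083
```

```bash
python3 -m jog '[[[0,0,20,0],[0,0,30,0],[0,0,30,0],[0,0,30,0],[-9,-37,0,-9],[-9,-37,0,-9],[-9,-37,0,-9],[-9,-37,0,-9]]]' && python3 -m jog '[[[-9,-37,0,-9],[-9,-37,0,-10],[-10,-37,0,0],[-12,-37,0,0],[0,0,0,0],[0,0,0,0],[0,0,-20,0],[0,0,-20,0]]]' && python3 -m jog '[[[0,0,-20,0],[0,0,-20,0],[0,0,-15,0],[0,0,-10,0],[0,0,0,0],[0,0,0,0],[0,0,0,0],[0,0,0,0]]]'
```

```text
t: 29.5
tcp_pos: [0.4225, -0.0736, 0.3003]
tool_rot: [0.968, 0.251, -0.001, -0.0]
force: [0.2, 0.2, -5.5]
finger_gap: 0.083
t: 30.5
tcp_pos: [0.3834, -0.2193, 0.2603]
tool_rot: [0.996, 0.091, -0.0, -0.0]
force: [0.7, -0.5, -4.2]
finger_gap: 0.084
t: 31.5
tcp_pos: [0.3833, -0.2208, 0.1959]
tool_rot: [0.996, 0.091, 0.0, 0.0]
force: [0.5, -0.6, -4.3]
finger_gap: 0.082
```

```bash
python3 -m jog '[[[0,0,-1,0],[0,0,0,0],[0,0,0,0],[0,0,0,0],[0,0,20,0],[0,0,30,0],[0,0,40,0],[0,0,40,0]]]' 40 && python3 -m jog '[[[11,50,4,0],[11,50,4,0],[11,50,4,0],[11,50,4,0],[11,50,4,0],[11,50,4,0],[11,51,2,0],[0,0,0,0]]]' 55 && python3 -m jog '[[[0,0,0,0],[0,0,0,0],[0,0,0,0],[0,0,0,0],[0,0,0,0],[0,0,0,0],[0,0,0,0],[0,0,0,0]]]'; python3 - <<'E'
from h import *
tool();im=snap('wrist','w7.png');c=cam('w7')
for p in [(.445,.195,.048),(.6571,.1001,.048),(.6553,.1957,.048)]: print(proj(c,p))
E
```

```text
t: 32.5
tcp_pos: [0.383, -0.2206, 0.3258]
tool_rot: [0.996, 0.09, -0.0, -0.0]
force: [1.0, -0.8, 0.2]
finger_gap: 0.395
t: 33.5
tcp_pos: [0.4603, 0.1332, 0.3509]
tool_rot: [0.996, 0.093, 0.001, -0.0]
force: [0.1, -0.8, 0.1]
finger_gap: 0.55
t: 34.5
tcp_pos: [0.4603, 0.1303, 0.3507]
tool_rot: [0.996, 0.091, -0.0, -0.0]
force: [0.6, 0.3, -0.1]
finger_gap: 0.55
tcp [0.4603 0.1303 0.3507] jaw 10.4 q [ 0.04  0.42  1.85 -0.    0.88 -0.14] F [ 0.6  0.3 -0.1] gap 0.55 t 34.5
[317.64603598 127.10335193]
[567.00039609 304.10962049]
[613.8075976  182.30235668]
```

View pics/w7.png

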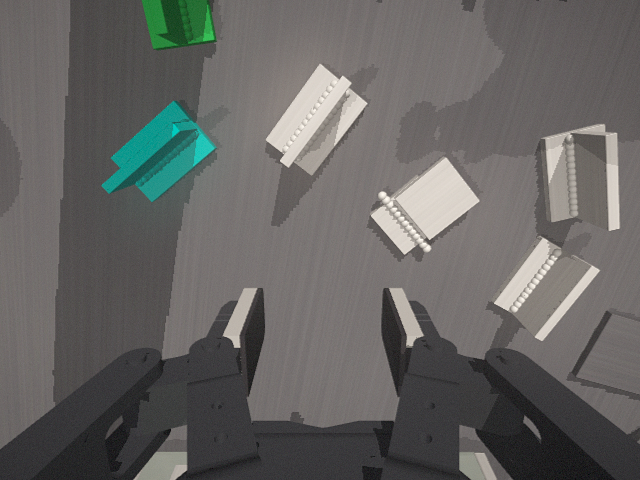

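B's web top runs (285.5,165)→(347,79.5). C and D are still at their predicted pixels (567,304) and (613,182).

```bash
python3 - <<'E'
from h import *
c=cam('w7');web(c,(285.5,165),(347,79.5),.048);web(c,(541,338),(596,267),.048);web(c,(612,133),(616,229),.048)
E
```

```text
mid [0.4431 0.197 ] len 0.069 webdir 63.5 jaw 153.5
mid [0.6574 0.1007] len 0.068 webdir 73.1 jaw 163.1
mid [0.6556 0.1954] len 0.0697 webdir -65.1 jaw 24.9
```

```bash
python3 -m jog '[[[-5,17,-10,-9],[-4,17,-10,-9],[-4,17,-10,-9],[-4,16,-10,-9.9],[0,0,-10,0],[0,0,0,0],[0,0,-20,0],[0,0,-20,0]]]' 50 && python3 -m jog '[[[0,0,-20,0],[0,0,-20,0],[0,0,-20,0],[0,0,-10,0],[0,0,0,0],[0,0,0,0],[0,0,0,0],[0,0,0,0]]]' && python3 -m jog '[[[0,0,0,0],[0,0,0,0],[0,0,0,0],[0,0,0,0],[0,0,0,0],[0,0,0,0],[0,0,0,0],[0,0,0,0]]]' 0 60
```

```text
t: 35.55
tcp_pos: [0.4439, 0.1967, 0.2608]
tool_rot: [0.973, -0.229, 0.001, -0.0]
force: [0.2, -0.2, 0.5]
finger_gap: 0.5
t: 36.55
tcp_pos: [0.4434, 0.1973, 0.1912]
tool_rot: [0.973, -0.229, 0.0, -0.0]
force: [-0.4, 0.5, 0.5]
finger_gap: 0.502
t: 37.55
tcp_pos: [0.4433, 0.1973, 0.1909]
tool_rot: [0.973, -0.229, 0.0, -0.0]
force: [-1.5, 1.4, 4.8]
finger_gap: 0.083
```

```bash
python3 -m jog '[[[0,0,20,0],[0,0,30,0],[0,0,30,0],[0,0,30,0],[1,-45,0,9],[1,-45,0,9],[1,-45,0,9],[1,-45,0,9.9]]]' && python3 -m jog '[[[1,-45,0,0],[0,-45,0,0],[0,-45,0,0],[0,-45,0,0],[0,-47,0,0],[0,0,0,0],[0,0,-20,0],[0,0,-20,0]]]' && python3 -m jog '[[[0,0,-20,0],[0,0,-20,0],[0,0,-15,0],[0,0,-10,0],[0,0,0,0],[0,0,0,0],[0,0,0,0],[0,0,0,0]]]'
```

```text
t: 38.55
tcp_pos: [0.4467, 0.0159, 0.2999]
tool_rot: [0.996, 0.093, -0.001, -0.0]
force: [-0.1, -1.6, -4.6]
finger_gap: 0.084
t: 39.55
tcp_pos: [0.4476, -0.2088, 0.2596]
tool_rot: [0.996, 0.091, -0.001, -0.001]
force: [0.7, -0.8, -4.5]
finger_gap: 0.082
t: 40.55
tcp_pos: [0.4483, -0.2098, 0.1959]
tool_rot: [0.996, 0.091, 0.0, 0.0]
force: [-0.4, -1.1, -3.6]
finger_gap: 0.079
```

```bash
python3 -m jog '[[[0,0,-1,0],[0,0,0,0],[0,0,0,0],[0,0,0,0],[0,0,20,0],[0,0,30,0],[0,0,40,0],[0,0,40,0]]]' 40 && python3 -m jog '[[[23,48,0,-7.2],[23,48,0,-7.2],[23,48,0,-7.2],[23,48,0,-7.2],[23,40,0,0],[23,20,0,0],[23,5,0,0],[0,0,0,0]]]' 50 && python3 -m jog '[[[0,0,0,0],[0,0,0,0],[0,0,0,0],[0,0,0,0],[0,0,0,0],[0,0,0,0],[0,0,0,0],[0,0,0,0]]]'; python3 - <<'E'
from h import *
tool();im=snap('wrist','w8.png');c=cam('w8')
for m,a in [((.6571,.1001),72.),((.6553,.1957),114.)]:
    d=np.array([np.cos(np.radians(a)),np.sin(np.radians(a))])*.035
    for s in(-1,1): print(proj(c,[*(m+s*d),.048]).round(),end=' ')
E
```

```text
t: 41.55
tcp_pos: [0.448, -0.2096, 0.3258]
tool_rot: [0.996, 0.091, -0.0, -0.0]
force: [0.6, 0.4, 0.7]
finger_gap: 0.397
t: 42.55
tcp_pos: [0.6102, 0.0478, 0.3246]
tool_rot: [0.987, -0.159, 0.001, -0.0]
force: [0.2, -0.4, -0.0]
finger_gap: 0.498
t: 43.55
tcp_pos: [0.6093, 0.0473, 0.3247]
tool_rot: [0.987, -0.16, -0.0, 0.0]
force: [0.9, -0.2, 0.2]
finger_gap: 0.499
tcp [0.6093 0.0473 0.3247] jaw -18.4 q [-0.11  0.61  1.54 -0.    0.99  0.22] F [ 0.9 -0.2  0.2] gap 0.499 t 43.55
[369. 187.] [372.  68.] [360.  12.] [272. -99.]
```

```bash
python3 - <<'E'
from h import *
g=cv2.cvtColor(cv2.imread('pics/w8.png'),6)
m=(g>150).astype(np.uint8)
n,l,st,ce=cv2.connectedComponentsWithStats(m)
for i in range(1,n):
    if st[i,4]>300:print(st[i],ce[i].round())
for r in(80,130,175): print(r,g[r,310:400:3])
E
```

```text
[ 284    0   57   53 1271] [316.  22.]
[340   0  41  23 467] [360.   7.]
[ 132   50   97  127 7299] [183. 113.]
[ 363   70   36  118 3109] [380. 125.]
[ 332   77   29  101 2510] [344. 130.]
[384 287  32  59 767] [399. 315.]
[231 288  32  58 760] [246. 314.]
[370 381  24  40 656] [381. 401.]
[455 425  29  54 784] [466. 456.]
80 [116 112 119 118 119 116 115  91 206 212 187 194 134 132 133 120 134  95
 119 194 192 190 192 154 188 186 185 188 192 185]
130 [117 117 120 118 114 118 116 105 209 209 207 210 210 194 164 182 193 114
 127 193 193 190 191 131 127 188 205 209 208 100]
175 [116 113 118 118 119 117 121 105 209 206 204 211 207 209 160 168 135 123
 211 211 210 207 156 155 155 197 203 208 124 116]
```

Web top strip at columns 364–380, rows 70–187: C is where predicted. Grab it.

```bash
python3 -m jog '[[[12,14,-8,0],[12,13,-8,0],[12,13,-8,0],[12,13,-10,0],[0,0,-20,0],[0,0,0,0],[0,0,-20,0],[0,0,-20,0]]]' 50 && python3 -m jog '[[[0,0,-20,0],[0,0,-15,0],[0,0,-5,0],[0,0,0,0],[0,0,0,0],[0,0,0,0],[0,0,0,0],[0,0,0,0]]]' && python3 -m jog '[[[0,0,0,0],[0,0,0,0],[0,0,0,0],[0,0,0,0],[0,0,0,0],[0,0,0,0],[0,0,0,0],[0,0,0,0]]]' 0 60
```

```text
t: 44.6
tcp_pos: [0.6571, 0.0998, 0.2298]
tool_rot: [0.987, -0.16, 0.0, 0.0]
force: [0.5, -0.1, 1.2]
finger_gap: 0.503
t: 45.6
tcp_pos: [0.6573, 0.1003, 0.191]
tool_rot: [0.987, -0.16, 0.0, -0.0]
force: [-0.0, 0.5, -0.2]
finger_gap: 0.499
t: 46.6
tcp_pos: [0.6573, 0.1002, 0.1908]
tool_rot: [0.987, -0.16, 0.0, -0.0]
force: [0.0, 0.1, 1.5]
finger_gap: 0.085
```

```bash
python3 -m jog '[[[0,0,20,0],[0,0,30,0],[0,0,30,0],[0,0,30,0],[-3,-39,0,7.2],[-3,-39,0,7.2],[-3,-39,0,7.2],[-3,-39,0,7.2]]]' && python3 -m jog '[[[-3,-39,0,0],[-3,-39,0,0],[-2,-41,0,0],[0,0,0,0],[0,0,0,0],[0,0,-20,0],[0,0,-20,0],[0,0,-20,0]]]' && python3 -m jog '[[[0,0,-20,0],[0,0,-15,0],[0,0,-10,0],[0,0,0,0],[0,0,0,0],[0,0,0,0],[0,0,0,0],[0,0,0,0]]]'
```

```text
t: 47.6
tcp_pos: [0.6447, -0.0568, 0.3013]
tool_rot: [0.996, 0.093, -0.0, -0.0]
force: [0.9, 0.1, -3.4]
finger_gap: 0.082
t: 48.6
tcp_pos: [0.6372, -0.1736, 0.2395]
tool_rot: [0.996, 0.091, -0.0, -0.0]
force: [-0.4, 0.2, -2.9]
finger_gap: 0.08
t: 49.6
tcp_pos: [0.6373, -0.1748, 0.1958]
tool_rot: [0.996, 0.091, 0.0, 0.0]
force: [-0.3, -0.1, -3.0]
finger_gap: 0.086
```

```bash
python3 -m jog '[[[0,0,-1,0],[0,0,0,0],[0,0,0,0],[0,0,0,0],[0,0,20,0],[0,0,30,0],[0,0,40,0],[0,0,40,0]]]' 40 && python3 -m jog '[[[1,46,0,3.5],[1,46,0,3.5],[1,46,0,3.5],[1,46,0,3.5],[1,46,0,0],[1,46,0,0],[1,34,0,0],[0,0,0,0]]]' 50 && python3 -m jog '[[[0,0,0,0],[0,0,0,0],[0,0,0,0],[0,0,0,0],[0,0,0,0],[0,0,0,0],[0,0,0,0],[0,0,0,0]]]'; python3 - <<'E'
from h import *
tool();im=snap('wrist','w8.png');c=cam('w8')
for m,a in [((.6554,.1956),114.3)]:
    d=np.array([np.cos(np.radians(a)),np.sin(np.radians(a))])*.035
    for s in(-1,1): print(proj(c,[*(m+s*d),.048]).round(),end=' ')
g=cv2.cvtColor(im,7)
n,l,st,ce=cv2.connectedComponentsWithStats((g>150).astype(np.uint8))
for i in range(1,n):
    if st[i,4]>300:print(st[i],ce[i].round())
for r in(90,130,170): print(r,g[r,280:390:3])
E
```

```text
t: 50.6
tcp_pos: [0.6372, -0.1747, 0.3274]
tool_rot: [0.996, 0.091, 0.001, 0.0]
force: [0.0, -0.2, 0.4]
finger_gap: 0.4
t: 51.6
tcp_pos: [0.6439, 0.1379, 0.3262]
tool_rot: [0.977, 0.213, 0.001, 0.0]
force: [-0.1, 0.2, 0.6]
finger_gap: 0.5
t: 52.6
tcp_pos: [0.6442, 0.1353, 0.3247]
tool_rot: [0.977, 0.211, -0.0, -0.0]
force: [0.4, -0.4, 0.1]
finger_gap: 0.501
tcp [0.6442 0.1353 0.3247] jaw 24.4 q [ 0.04  0.66  1.41  0.    1.06 -0.39] F [ 0.4 -0.4  0.1] gap 0.501 t 52.6
[376. 210.] [381.  96.] [ 137   90  120  109 6867] [197. 143.]
[ 370   97   36  114 3140] [386. 150.]
[ 339  100   29   98 2421] [352. 148.]
[476 210  37  31 591] [493. 227.]
[231 288  32  58 769] [246. 315.]
[384 288  32  54 730] [399. 314.]
[ 595  356   45   90 2097] [624. 404.]
90 [118 116 120 116 113 115 119 114 119 118 117 119 114 118 116 118 117 116
 114 116 116 119 114 117 117 117 115 116 115 114 113 117 114 115 114 114
 116]
130 [116 119 116 118 119 116 117 120 119 119 119 114 118 118 116 121 116 119
  88  87 209 216 209 207 159 158 158 160 173 116 110 183 211 214 213 197
 189]
170 [116 119 119 115 117 116 117 120 117 119 116 119 120 116 118 118 115  90
  93  89 157 163 157 155 159 160 143 166 166 110 105 216 213 215 216 186
 189]
```

D's web strip matches the prediction. Grab it.

```bash
python3 -m jog '[[[3,15,-8,0],[3,15,-8,0],[3,15,-8,0],[2,15,-10,0],[0,0,-20,0],[0,0,0,0],[0,0,-20,0],[0,0,-20,0]]]' 50 && python3 -m jog '[[[0,0,-20,0],[0,0,-15,0],[0,0,-5,0],[0,0,0,0],[0,0,0,0],[0,0,0,0],[0,0,0,0],[0,0,0,0]]]' && python3 -m jog '[[[0,0,0,0],[0,0,0,0],[0,0,0,0],[0,0,0,0],[0,0,0,0],[0,0,0,0],[0,0,0,0],[0,0,0,0]]]' 0 60
```

```text
t: 53.65
tcp_pos: [0.6553, 0.1947, 0.2297]
tool_rot: [0.978, 0.211, 0.0, 0.0]
force: [0.5, 0.1, -0.1]
finger_gap: 0.5
t: 54.65
tcp_pos: [0.6553, 0.1953, 0.191]
tool_rot: [0.977, 0.211, 0.0, 0.0]
force: [0.0, -0.0, 0.1]
finger_gap: 0.504
t: 55.65
tcp_pos: [0.6552, 0.1952, 0.1908]
tool_rot: [0.977, 0.211, -0.0, 0.0]
force: [-0.6, -1.4, 1.8]
finger_gap: 0.082
```

```bash
python3 -m jog '[[[0,0,20,0],[0,0,30,0],[0,0,30,0],[0,0,30,0],[-16,-43,0,-3.5],[-16,-43,0,-3.5],[-16,-43,0,-3.5],[-16,-43,0,-3.5]]]' && python3 -m jog '[[[-16,-43,0,0],[-16,-43,0,0],[-16,-45,0,0],[-16,-45,0,0],[-16,-45,0,0],[0,0,0,0],[0,0,-20,0],[0,0,-20,0]]]' && python3 -m jog '[[[0,0,-20,0],[0,0,-20,0],[0,0,-15,0],[0,0,-10,0],[0,0,0,0],[0,0,0,0],[0,0,0,0],[0,0,0,0]]]'
```

```text
t: 56.65
tcp_pos: [0.5906, 0.0222, 0.3013]
tool_rot: [0.996, 0.09, 0.0, 0.0]
force: [1.2, 0.8, -4.4]
finger_gap: 0.082
t: 57.65
tcp_pos: [0.5115, -0.1971, 0.261]
tool_rot: [0.996, 0.091, 0.001, 0.0]
force: [-0.9, 0.4, -4.9]
finger_gap: 0.084
t: 58.65
tcp_pos: [0.5113, -0.1978, 0.196]
tool_rot: [0.996, 0.09, 0.0, 0.0]
force: [0.3, -1.2, -4.6]
finger_gap: 0.082
```

```bash
python3 -m jog '[[[0,0,-1,0],[0,0,0,0],[0,0,0,0],[0,0,0,0],[0,0,20,0],[0,0,30,0],[0,0,40,0],[0,0,40,0]]]' 40 && python3 -m jog '[[[1,0,15,0],[1,0,15,0],[0,0,15,0],[0,0,15,0],[0,0,15,0],[0,0,0,0],[0,0,0,0],[0,0,0,0]]]'; python3 - <<'E'
from h import *
tool();im=snap('wrist','w9.png')
E
```

```text
t: 59.65
tcp_pos: [0.5111, -0.1977, 0.3257]
tool_rot: [0.996, 0.091, -0.0, -0.0]
force: [0.5, 0.5, -0.5]
finger_gap: 0.401
t: 60.65
tcp_pos: [0.5131, -0.1976, 0.399]
tool_rot: [0.996, 0.091, -0.001, -0.0]
force: [-0.7, 0.3, 0.2]
finger_gap: 0.397
tcp [ 0.5131 -0.1976  0.399 ] jaw 10.4 q [-0.57  0.43  1.63 -0.    1.08 -0.75] F [-0.7  0.3  0.2] gap 0.397 t 60.65
```

View pics/w9.png

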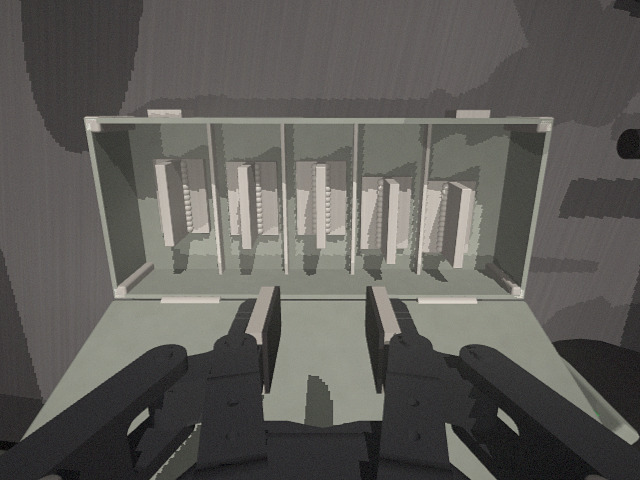

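All five places hold a tee between the dividers, web tops at columns ~163, 247, 321, 392, 460. Now I'll grip the handle again at its recorded stop position.

```bash
python3 - <<'E'
from h import *
c=cam('w9');C=np.array([.511,-.198]);a=np.radians(10.4);x=np.array([np.sin(a),-np.cos(a)]);y=np.array([np.cos(a),np.sin(a)])
for i,(p,q) in enumerate([((161,165),(169,246)),((242,165),(247,248)),((321,165),(320,248)),((391,181),(391,263)),((464,184),(458,266))]):
    m=web(c,p,q,.052);print(i+1,((m-C)@x).round(3),((m-C)@y-(i-2)*.064).round(3))
E
python3 -m jog '[[[2,0,10,10],[2,0,10,10],[2,0,10,10],[2,0,10,10],[3,0,10,10],[3,0,10,10],[3,0,10,10],[3,0,8,10]]]' 50 40 && python3 -m jog '[[[3,-36,0,10],[0,-40,0,0],[0,-40,0,0],[0,-20,0,0],[0,0,0,0],[0,0,0,0],[0,0,0,0],[0,0,0,0]]]'
```

```text
mid [ 0.3838 -0.2199] len 0.0688 webdir -80.8 jaw 9.2
1 -0.001 -0.001
mid [ 0.4488 -0.2088] len 0.0706 webdir -79.6 jaw 10.4
2 -0.001 0.001
mid [ 0.5108 -0.1975] len 0.0706 webdir -80.4 jaw 9.6
3 -0.001 -0.0
mid [ 0.5714 -0.1999] len 0.0715 webdir -76.7 jaw 13.3
4 0.013 -0.005
mid [ 0.6298 -0.1918] len 0.0717 webdir -77.7 jaw 12.3
5 0.015 -0.01
t: 61.7
tcp_pos: [0.5333, -0.1978, 0.4776]
tool_rot: [0.703, 0.712, -0.0, -0.0]
force: [0.2, -0.4, -1.0]
finger_gap: 0.503
t: 62.7
tcp_pos: [0.5364, -0.3327, 0.478]
tool_rot: [0.64, 0.769, 0.0, 0.0]
force: [0.1, 0.1, 0.8]
finger_gap: 0.501
```

Places 4 and 5 measure 13–15 mm off along x, though I placed 5 centred. I'll zoom in before shutting the lid.

```bash
python3 - <<'E'
from h import *
a=cv2.imread('pics/w9.png')[140:290,340:500];b=cv2.imread('pics/w4.png')[150:330,330:460]
snap('scene','s9.png');s=cv2.imread('pics/s9.png')[185:265,200:330]
A=cv2.resize(a,(480,450),interpolation=3);B=cv2.resize(s,(320,197),interpolation=3);D=cv2.resize(b,(320,443),interpolation=3)[:253]
cv2.imwrite('pics/z2.png',np.hstack([A,np.vstack([B,D])]))
c=cam('w4');print(web(c,(392,195),(395,298),.052))
E
```

```text
mid [ 0.5718 -0.1976] len 0.0657 webdir -75.0 jaw 15.0
[ 0.57183498 -0.19759574]
```

View pics/z2.png

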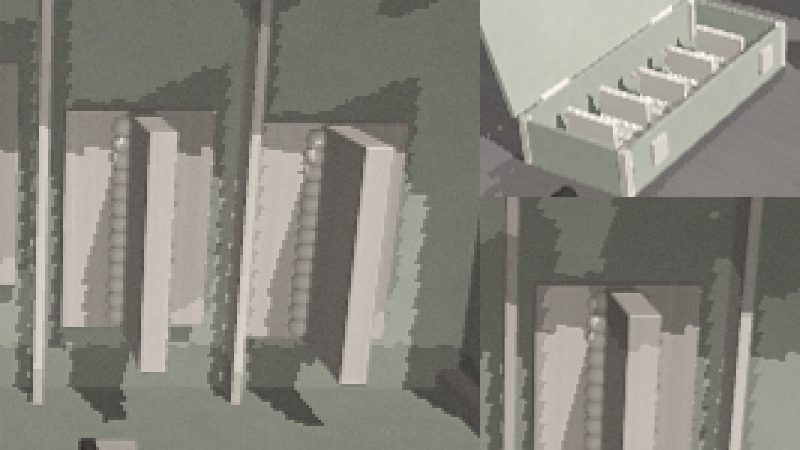

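Tee 5 looks flat but has slid next to the divider, probably the announced knock. I'll check its uprightness: the web's end edge, foot against top, with tee 4 as reference.

```bash
python3 - <<'E'
from h import *
c=cam('w9');f=lambda X,Y:(340+X/3,140+Y/3)
C=np.array([.511,-.198]);a=np.radians(10.4);R=np.array([[np.sin(a),-np.cos(a)],[np.cos(a),np.sin(a)]])
g=lambda p,z:(R@(ray(c,*f(*p),z)[:2]-C)).round(4)
print('t4',g((133,117),.012),g((150,133),.052)); print('t5',g((328,125),.012),g((368,150),.052))
print('t4 base L far/near',g((65,112),.012),g((62,327),.012),'R far',g((215,112),.012))
print('t5 base L',g((262,124),.012),g((242,338),.012),'R far',g((408,123),.012))
print('divider45 top',g((265,20),.018),g((236,403),.018),'expected y .096; place5 centre .128-.133')
E
```

```text
t4 [-0.0182  0.058 ] [-0.0202  0.0566]
t5 [-0.0157  0.1177] [-0.0156  0.1163]
t4 base L far/near [-0.0197  0.0373] [0.0496 0.0383] R far [-0.0197  0.0829]
t5 base L [-0.016   0.0975] [0.0534 0.0965] R far [-0.0163  0.142 ]
divider45 top [-0.0476  0.0944] [0.0735 0.0946] expected y .096; place5 centre .128-.133
```

Tee 5 stands upright (foot and top agree within 1.5 mm, base width 45 mm) and about 20 mm from the place's middle, which is within tolerance. Now grip the handle and close the lid.

```bash
python3 -m jog '[[[0,0,-20,0],[0,0,-20,0],[0,0,-20,0],[0,0,-12,0],[0,0,0,0],[0,0,0,0],[0,0,0,0],[0,0,0,0]]]' 50 40 && python3 -m jog '[[[0,0,0,0],[0,0,0,0],[0,0,0,0],[0,0,0,0],[0,0,0,0],[0,0,0,0],[0,0,0,0],[0,0,0,0]]]' 0 40
```

```text
t: 63.75
tcp_pos: [0.5363, -0.3338, 0.4064]
tool_rot: [0.64, 0.768, -0.0, 0.001]
force: [0.0, 0.2, 0.2]
finger_gap: 0.5
t: 64.75
tcp_pos: [0.5363, -0.3339, 0.4059]
tool_rot: [0.64, 0.768, -0.0, 0.0]
force: [-0.7, -1.0, 1.5]
finger_gap: 0.1
```

```bash
python3 -m jog '[[[-3,14,4,0],[-3,15,3,0],[-3,15,2,0],[-3,15,1,0],[-3,15,-1,0],[-3,15,-2,0],[-3,15,-3,0],[-3,14,-4,0]]]' && python3 -m jog '[[[-3,14,-5,0],[-3,14,-6,0],[-2,13,-7,0],[-2,13,-8,0],[-2,12,-9,0],[-2,11,-10,0],[-2,10,-11,0],[-2,10,-12,0]]]'
```

```text
t: 65.75
tcp_pos: [0.5132, -0.2143, 0.4064]
tool_rot: [0.64, 0.768, 0.002, 0.002]
force: [9.2, 0.1, -1.1]
finger_gap: 0.097
t: 66.75
tcp_pos: [0.4954, -0.118, 0.338]
tool_rot: [0.64, 0.768, 0.001, 0.003]
force: [7.3, -3.2, -2.7]
finger_gap: 0.097
```

```bash
python3 -m jog '[[[-2,9,-13,0],[-1,8,-13,0],[-1,7,-14,0],[-1,6,-14,0],[-1,4,-15,0],[-1,3,-15,0],[0,2,-15,0],[0,1,-14,0]]]' && python3 -m jog '[[[0,0,-1,0],[0,0,0,0],[0,0,0,0],[0,0,0,0],[0,0,0,0],[0,0,0,0],[0,0,0,0],[0,0,0,0]]]'
```

```text
t: 67.75
tcp_pos: [0.4888, -0.0796, 0.2265]
tool_rot: [0.64, 0.769, 0.0, 0.004]
force: [-4.2, -5.4, 56.0]
finger_gap: 0.097
t: 68.75
tcp_pos: [0.4887, -0.0796, 0.2259]
tool_rot: [0.64, 0.768, 0.001, 0.004]
force: [2.8, -5.3, 13.0]
finger_gap: 0.095
```

```bash
python3 -m jog '[[[0,0,0,0],[0,0,0,0],[0,0,0,0],[0,0,0,0],[0,0,20,0],[0,0,30,0],[0,0,40,0],[0,0,40,0]]]' 50 && python3 -m jog '[[[0,30,0,0],[0,40,0,0],[0,50,0,0],[0,50,0,0],[0,40,0,0],[0,0,0,0],[0,0,0,0],[0,0,0,0]]]'; python3 - <<'E'
from h import *
tool();a=snap('scene','s10.png')[150:350,190:510,::-1];b=snap('side','d10.png')[165:345,230:430,::-1]
cv2.imwrite('pics/f.png',np.hstack([cv2.resize(a,(480,300),interpolation=3),cv2.resize(b,(320,300),interpolation=3)]))
E
```

```text
t: 69.75
tcp_pos: [0.4869, -0.0786, 0.3545]
tool_rot: [0.64, 0.768, -0.0, -0.001]
force: [0.1, -0.1, -0.8]
finger_gap: 0.501
t: 70.75
tcp_pos: [0.4873, 0.1302, 0.3536]
tool_rot: [0.641, 0.768, -0.0, -0.0]
force: [0.4, 0.0, 0.2]
finger_gap: 0.501
tcp [0.4873 0.1302 0.3536] jaw 100.3 q [ 0.04  0.44  1.78 -0.    0.92 -1.71] F [0.4 0.  0.2] gap 0.501 t 70.75
```

View pics/f.png

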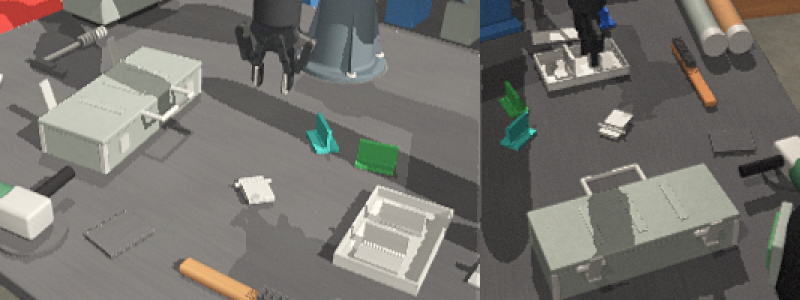

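The lid looks shut, and both corner joints stand in the tray. A quick numeric check of the handle position against the start, then hand in.

```bash
python3 - <<'E'
from h import *
for n,m,(u,v,w,h) in [('side0','d10',(288,258,48,22)),('scene0','s10',(285,200,42,36)),('side0','d10',(375,235,30,25)),('scene0','s10',(345,264,30,25))]:
    a=cv2.imread(f'pics/{n}.png');b=cv2.imread(f'pics/{m}.png')
    r=cv2.matchTemplate(b[v-15:v+h+15,u-15:u+w+15],a[v:v+h,u:u+w],cv2.TM_CCOEFF_NORMED);_,s,_,p=cv2.minMaxLoc(r);print(n,p[0]-15,p[1]-15,round(s,2))
manip.sign_off();tool()
E
```

```text
side0 0 0 0.89
scene0 0 0 0.77
side0 0 0 0.97
scene0 0 0 1.0
the job is handed in; nothing more can be done
the job is handed in; nothing more can be done
```

The job is done and handed in, at about 71 s on the robot's clock. I lifted the lid back onto its stop and moved the corner joint from place 3 to the free half of the tray. The four loose tees went into places 1, 2, 3 and 5 (place 4 already held one), and I shut the lid.

What the last checks showed:
- **Tees:** seen from above just before the lid was shut, all five stood upright between the dividers. Those in 1–3 were within 2 mm of the middle, and the one in 4 about 14 mm off.
- **Place 5:** I set this tee down centred, but it later measured about 20 mm off, right against the divider. This may be the announced knock. It still stood flat and was inside the 45 mm limit, so I left it.
- **Lid:** the handle is at the same pixel position as at the start in both fixed cameras, so the lid looks fully shut. Closing pressed the gripper with up to 56 N at the handle when the lid met the case, below the 120 N wrist limit.
- **Tray and bystanders:** the final pictures show both corner joints standing in the tray. I did not re-measure the moved corner's tilt or height after letting it go. The lap joint and dark plate matched their starting pixels; I checked the brush and hammer only by eye, and the bright strip and the old corner joint barely.

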